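# Put the carver's chisels and stone away in the tool tray

### The arm

A 6-joint arm with a two-finger parallel gripper is mounted at the origin on the work surface. World frame = base frame: x ahead of the robot, y to its left, z up, the work surface at z = 0. Lengths are in m, angles in rad, forces in N, time in s.
With the tool pointing down it reaches from about 0.425 to 0.95 m from the base axis. Payload 3.5 kg.
Tool frame: the origin (TCP) lies between the finger pads; the fingertips stand 14 mm ahead of it and the grasp point (between the pads) lies 5 mm behind it; z points along the fingers, y is the direction in which the jaws open and shut (so a half turn about z gives the same grasp; the last joint's range is limited). The gripper opens to 85 mm and grips with 20 to 120 N. Pads are 22 mm wide; open, the fingers measure 114 mm over their backs; the gripper's body (76 mm by 85 mm) begins 54 mm behind the grasp point. The pads swing forward as they close: fully open they stand 13 mm farther back than shut.
Start: joints at [-1.485, 0.286, 1.577, -0, 1.279, -0.15], TCP at [0.158, -0.656, 0.245] pointing down, gripper open.
Joint ranges: [-2.77, 2.77], [-0.9, 2.22], [0.21, 2.48], [-1.53, 4.67], [0.24, 2.81], [-2.84, 2.84]. Speed limits (rad/s): [2.79, 2.79, 3.14, 3.14, 3.14, 3.14].

### API

Orientations are given as a unit quaternion [x, y, z, w].
In Python, from plant import ctrl gives the robot as it stands. The module is installed in compiled form; this text tells all that it offers.
- The arm moves only by the tool servo_tool, never from a script. Its argument "increments" is text: rows parted by semicolons, each of 7 numbers parted by spaces: the turn, a rotation vector about the tool's x, y, z in rad, then the shift along the tool's x, y, z in cm, then the finger opening in cm, from 0 to 8.54. In form: ax ay az dx dy dz claw; .... A call has 1 to 10 rows; each row is the pose to reach, as a shift and turn from the pose commanded when the call began, along the tool's axes at that moment; what a row does not reach only later rows make up. A row lasts 1/12 s, in which the tool goes at most 41.7 mm and 7.16 degrees, less where a joint would pass 70% of its speed; a pose out of reach is approached as far as the arm can. A call with a gripper value outside its range is refused whole. The fingers move at their own pace and stop on an object; "grip_force" is the grip in N (left out, the last holds). Time passes only in rows, so rows that repeat a pose let the fingers close. It gives the time, the measured TCP pose, the force and the opening at its end, in the units of the state.
- ctrl.get_state(): the state, without advancing time (a new reading comes with each control period).
- ctrl.read_camera(name): name is "side" or "top"; returns (picture, depth): 400x640x3 uint8, red, green, blue; 400x640 float32, m along the optical axis (not along the pixel's ray), 0 where there is no reading.
- ctrl.camera_info(name): a dict with "camera_matrix" (3x3 intrinsics, pixels), "world_to_cam" (4x4, takes a point from world to camera coordinates). Camera axes: x right, y down, z forward; pixel columns grow to the right and rows downward; lengths in m; the calibration is good to about 2 mm. A picture is of the moment at which its call begins. camera_info takes no time and is no camera call.
- ctrl.sign_off(): hands the job in, once; it reports no verdict.
The state is a dict: "time": time; "qpos": joint angles; "dq": joint speeds; "joint_efforts": joint torques, N m; "eef_pos": TCP position; "tcp_rot": TCP orientation; "contact_force": force on the tool from outside, world axes, zero at the start; "wrist_torque": the same for the moment, N m; "opening": opening from 0.0 (shut) to 1.0 (fully open).
Only numpy, scipy, OpenCV 4.12 (cv2) and the standard library are available. Lean on these libraries where they do the work, as an engineer would, in place of code of your own. Each camera call takes 0.05 s, during which the arm holds its last target.

### The job

Put the three chisels and the grey sharpening stone away in the low tray, down on its floor between the dividers: each chisel centred lengthwise in its own lane, either way round, the broadest blade in the widest lane, the middle one in the middle-sized lane, the narrowest in the narrow lane, and the stone flat along the cross bay. Leave the rasp, the brush and the notched wood offcut where they lie on the bench.

Things in the scene. Friction and masses are not known exactly. Their poses are not given: they have to be found in the camera images.
- tray: Low fixed tray 229 x 194 mm, any yaw; origin: underside centre, on the bench, z up. Pale floor 4 mm thick; dark 5 mm walls and dividers, tops 11 mm above the bench. Lanes along x, clear from x -109.5 to 50.5 mm: narrow 44 mm wide, middle at y -70; middle-sized 58 mm, y -14; wide 72 mm, y +56. Cross bay at the +x end: x 55.5 to 109.5 (middle 82.5), 184 mm long in y (middle 0).
- broad_chisel: Pale wood handle 85 mm, 26 x 26 mm soft-edged square, from x -67.5 to +17.5 mm; then to +67.5 a bright steel blade 4 mm thick that flares like a fishtail to a straight edge 38 mm broad. About 90 g. Origin on the handle axis at mid-length, 13 mm above its support: it balances there, grip it there across y. x along the tool, z up. The broadest of the three chisels; wanted in the tray.
- medium_chisel: Pale wood handle 85 mm, 26 x 26 mm soft-edged square, from x -67.5 to +17.5 mm; then to +67.5 a bright steel blade 4 mm thick, 18 mm wide all along, square-ended. About 90 g. Origin on the handle axis at mid-length, 13 mm above its support: it balances there, grip it there across y. x along the tool, z up. The middle one of the three chisels; wanted in the tray.
- narrow_chisel: Pale wood handle 85 mm, 26 x 26 mm soft-edged square, from x -67.5 to +17.5 mm; then to +67.5 a bright steel blade 4 mm thick, only 7 mm wide all along. About 90 g. Origin on the handle axis at mid-length, 13 mm above its support: it balances there, grip it there across y. x along the tool, z up. The narrowest of the three chisels; wanted in the tray.
- stone: Grey sharpening stone, a plain block 75 mm (x) x 34 mm (y) x 24 mm (z) with rounded edges, about 130 g, lying flat. Origin at its middle, 12 mm above what it lies on. Wanted in the tray.
- rasp: Pale wood handle 85 mm, 26 x 26 mm soft-edged square, from x -67.5 to +17.5 mm; then to +67.5 a thick dark steel blade, 20 mm wide at the root and stepping down to a narrow point. About 90 g. Origin on the handle axis at mid-length, 13 mm above its support: it balances there, grip it there across y. x along the tool, z up. Does not belong in the tray: leave it alone.
- brush: Pale wood handle 85 mm, 26 x 26 mm soft-edged square, from x -67.5 to +17.5 mm; then to +67.5 a copper ferrule and a black 30 mm wide bristle block. About 90 g. Origin on the handle axis at mid-length, 13 mm above its support: it balances there, grip it there across y. x along the tool, z up. Does not belong in the tray: leave it alone.
- offcut: Offcut of pale wood the size of the stone, 75 mm (x) x 34 mm (y) x 24 mm (z), with a 25 mm wide, 10 mm deep notch across the middle of its top; lying flat. Origin at its middle, 12 mm above the bench. Does not belong in the tray: leave it alone.
Things that resemble listed ones, but are neither listed nor needed, are in the scene too. Leave any blue look-alike of the medium_chisel alone.

How it is judged:
At the end, for the whole second after the job is handed in: Each chisel on the floor of its own lane: middle within 16 mm of the lane's lengthwise and 11/18/25 mm (narrow/middle/wide) across, height 5 mm, direction 0.3 rad either way. Stone on the cross bay's floor: 12 mm across, 60 mm along, 0.3 rad. All at rest; rasp, brush, offcut moved under 30 mm (x of narrow_chisel in the frame of tray between -0.0455 and -0.0135 m and y of narrow_chisel in the frame of tray between -0.081 and -0.059 m and z of narrow_chisel in the frame of tray between 0.012 and 0.022 m and angle between the x axis of each of narrow_chisel, medium_chisel, broad_chisel and the x axis of tray, either way round below 0.3 rad and linear speed of each of narrow_chisel, medium_chisel, broad_chisel, stone below 0.02 m/s and x of medium_chisel in the frame of tray between -0.0455 and -0.0135 m and y of medium_chisel in the frame of tray between -0.032 and 0.004 m and z of medium_chisel in the frame of tray between 0.012 and 0.022 m and x of broad_chisel in the frame of tray between -0.0455 and -0.0135 m and y of broad_chisel in the frame of tray between 0.031 and 0.081 m and z of broad_chisel in the frame of tray between 0.012 and 0.022 m and x of stone in the frame of tray between 0.0705 and 0.0945 m and y of stone in the frame of tray between -0.06 and 0.06 m and z of stone in the frame of tray between 0.011 and 0.021 m and angle between the x axis of stone and the y axis of tray, either way round below 0.3 rad and distance of each of rasp, brush, offcut from where it was at the start of the episode below 0.03 m); the robot touches nothing.
It fails at once if the rasp was moved more than 30 mm (distance of rasp from where it was at the start of the episode above 0.03 m).
It fails at once if the brush was moved more than 30 mm (distance of brush from where it was at the start of the episode above 0.03 m).
It fails at once if the offcut was moved more than 30 mm (distance of offcut from where it was at the start of the episode above 0.03 m).
It also fails if it takes over 112 s, if anything falls off the work surface, if the arm or the gripper's body presses on something with over 40 N, if the wrist force passes 120 N, or if a joint passes its speed limit or range.

## Working session

There is one attempt and no reset: what is moved stays moved. The work goes in short steps, Python scripts to look and compute and a tool call to move; the robot and the scene stay as the last step left them, time stands still between calls to the robot, and variables do not carry over. Pictures are saved under pics/ and viewed, and the job is handed in when it is done.

Besides the shell and the picture viewer there is one more tool, called after "Call:" as name(argument=value, ...) on one line, values as JSON. servo_tool: Moves the arm, as the interface text tells. Its arguments: {"type":"object","properties":{"increments":{"type":"string"},"grip_force":{"type":"number"}},"required":["increments"]}

```bash
mkdir -p pics
python3 - <<'E'
from plant import ctrl
import cv2,numpy as np
s=ctrl.get_state();print({k:np.round(v,3) for k,v in s.items()})
for n in("top","side"):
    im,d=ctrl.read_camera(n);np.savez(f"pics/{n}0.npz",im=im,d=d)
    cv2.imwrite(f"pics/{n}0.png",im[:,:,::-1]);i=ctrl.camera_info(n);print(np.round(i["camera_matrix"],1),np.round(i["world_to_cam"],3))
E
```

```text
{'time': np.float64(0.0), 'qpos': array([-1.485,  0.287,  1.578, -0.   ,  1.279, -0.15 ]), 'dq': array([ 0.001, -0.   ,  0.001,  0.   , -0.   , -0.002]), 'joint_efforts': array([ 0.0000e+00, -4.0598e+01, -2.9263e+01, -0.0000e+00,  6.0000e-03,
        0.0000e+00]), 'eef_pos': array([ 0.158, -0.656,  0.244]), 'tcp_rot': array([ 0.993,  0.118,  0.   , -0.001]), 'contact_force': array([0.755, 0.746, 0.545]), 'wrist_torque': array([ 0.072, -0.001,  0.011]), 'opening': np.float64(0.996)}
[[430.    0.  322.2]
 [  0.  430.  198.9]
 [  0.    0.    1. ]] [[ 0.015 -1.     0.017 -0.059]
 [-0.986 -0.018 -0.166  0.493]
 [ 0.166 -0.014 -0.986  1.041]
 [ 0.     0.     0.     1.   ]]
[[437.3   0.  318.2]
 [  0.  437.3 202.3]
 [  0.    0.    1. ]] [[-1.    -0.018  0.004  0.475]
 [-0.017  0.76  -0.65   0.074]
 [ 0.009 -0.65  -0.76   1.039]
 [ 0.     0.     0.     1.   ]]
```

View pics/top0.png

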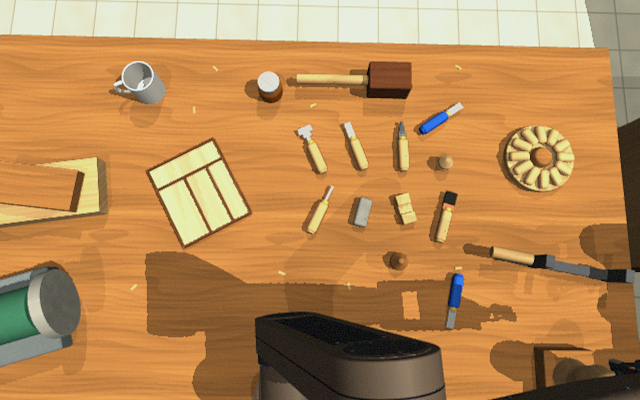

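View pics/side0.png

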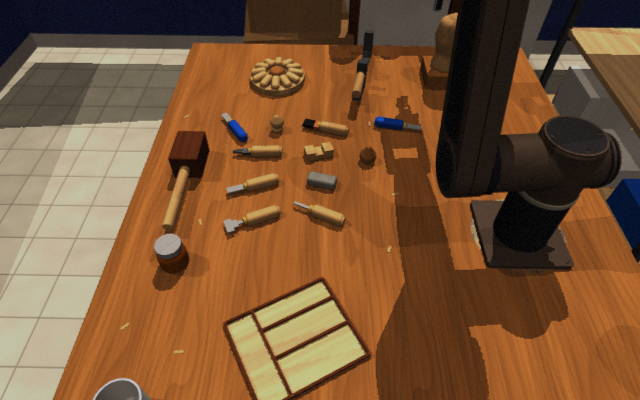

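The top view shows the broad chisel (fishtail) at about (312,150), the medium chisel at (356,147) and the narrow one at (320,210). The grey stone is at (362,211) and the tray at (199,191).

These could be mistaken for what I want:
- rasp (403,147), dark pointed blade
- brush (446,217)
- offcut (404,208), the stone's look-alike
- blue chisels (440,118) and (455,300)

Next is a close crop to check the choice.

Run:
```python
import cv2,numpy as np
im=cv2.imread("pics/top0.png")
cv2.imwrite("pics/c1.png",cv2.resize(im[110:250,285:485],None,fx=4,fy=4,interpolation=cv2.INTER_CUBIC))
cv2.imwrite("pics/c2.png",cv2.resize(im[130:255,135:265],None,fx=4.5,fy=4.5,interpolation=cv2.INTER_CUBIC))
```

```text
(no output)
```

View pics/c1.png

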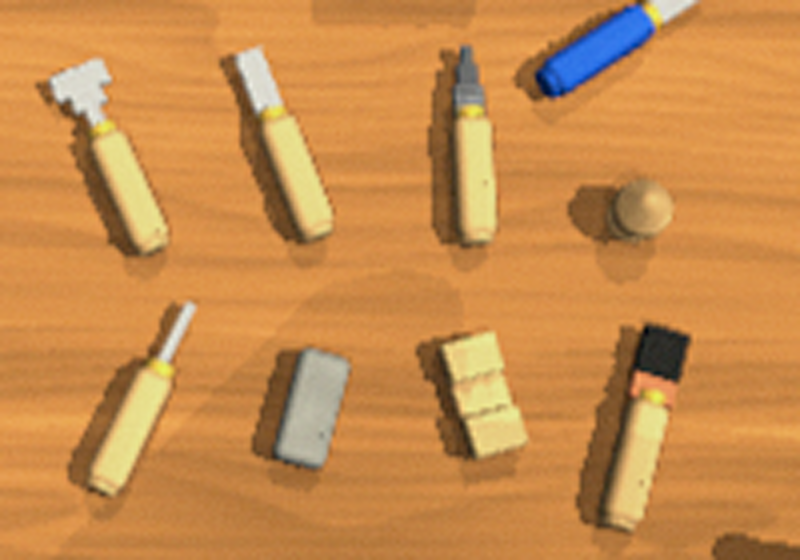

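View pics/c2.png

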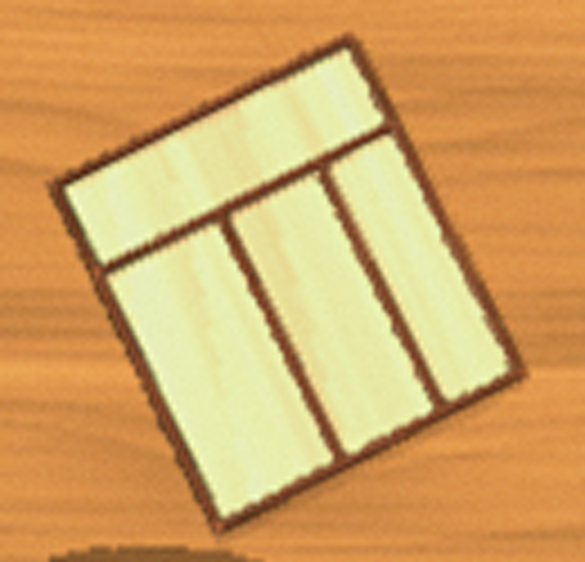

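```bash
cat > h.py <<'E'
import numpy as np,cv2
from plant import ctrl
def cloud(n,d):
    i=ctrl.camera_info(n);K=i["camera_matrix"];T=np.linalg.inv(i["world_to_cam"])
    v,u=np.mgrid[:400,:640];p=np.stack([(u-K[0,2])/K[0,0]*d,(v-K[1,2])/K[1,1]*d,d],-1)
    return p@T[:3,:3].T+T[:3,3]
def ray(n,u,v,z):
    i=ctrl.camera_info(n);K=i["camera_matrix"];T=np.linalg.inv(i["world_to_cam"])
    r=T[:3,:3]@np.array([(u-K[0,2])/K[0,0],(v-K[1,2])/K[1,1],1]);o=T[:3,3]
    return (o+r*(z-o[2])/r[2])
E
python3 - <<'E'
from h import *
for n,boxes in (("top",dict(broad=(292,120,332,178),medium=(338,118,372,174),narrow=(305,182,338,238),stone=(348,192,375,232))),("side",dict(broad=(222,200,285,236),medium=(224,170,283,198),narrow=(290,198,350,228),stone=(303,170,341,192)))):
    z=np.load(f"pics/{n}0.npz");P=cloud(n,z["d"])
    for k,(a,b,c,e) in boxes.items():
        Q=P[b:e,a:c].reshape(-1,3);t=Q[(Q[:,2]>.016)&(Q[:,2]<.035)]
        (cx,cy),(w,h),ang=cv2.minAreaRect((t[:,:2]*1000).astype(np.float32))
        m=t.mean(0);u,s,vt=np.linalg.svd(t[:,:2]-m[:2],full_matrices=False)
        print(n,k,len(t),np.round([cx,cy,w,h,ang],1),"mean",np.round(m*1000,1),"pca deg",round(np.degrees(np.arctan2(vt[0,1],vt[0,0])),1))
def c(s,u,v,off,z):return np.round(ray("top",u/s+off[0]-.5+.5/s,v/s+off[1]-.5+.5/s,z)[:2]*1000,1)
o=(285,110)
for k,pts in dict(broad_tip=(82,75),broad_butt=(150,243),broad_fer=(104,128),med_tip=(250,52),med_fer=(272,112),med_butt=(317,232),nar_tip=(190,306),nar_fer=(162,370),nar_butt=(105,488)).items(): print(k,c(4,*pts,o,.016 if 'tip' in k else .022))
o=(135,130)
for k,p in dict(A=(353,37),B=(524,373),C=(218,530),D=(52,186)).items(): print(k,c(4.5,*p,o,.011))
E
```

```text
top broad 383 [632.7 -28.5 134.3  37.2  27.1] mean [619.8 -30.6  23.5] pca deg -157.2
top medium 369 [ 642.9 -136.8  132.5   26.9   21.5] mean [ 628.3 -141.4   23.7] pca deg -158.9
top narrow 360 [469.8 -47.4  25.4 125.7  64.6] mean [455.1 -40.5  24.2] pca deg 155.6
top stone 375 [ 467.6 -155.2   33.9   75.2   74.5] mean [ 466.9 -154.7   23.5] pca deg 164.4
side broad 396 [633.1 -22.8 133.9  35.2  25.9] mean [618.3 -24.8  23. ] pca deg 22.6
side medium 330 [ 643.4 -130.3  133.    26.6   22.4] mean [ 629.  -134.9   22.8] pca deg 20.2
side narrow 358 [475.  -43.6  26.4 134.8  65.6] mean [456.2 -33.2  23.3] pca deg 154.8
side stone 299 [ 469.3 -150.6   36.    75.6   73.5] mean [ 468.7 -148.    22.6] pca deg 165.9
broad_tip [686.9  -2.8]
broad_butt [572.2 -49.5]
broad_fer [648.9 -18.1]
med_tip [ 705.2 -114.1]
med_fer [ 662.1 -128.4]
med_butt [ 581.7 -158. ]
nar_tip [532.3 -76.1]
nar_fer [489.  -58.5]
nar_butt [412.7 -23.5]
A [657.4 239.9]
B [460.3 131.3]
C [368.3 298.9]
D [564.4 407.9]
```

Run:
```python
import cv2
im=cv2.imread("pics/side0.png")
cv2.imwrite("pics/c3.png",cv2.resize(im[270:400,215:380],None,fx=4.5,fy=4.5,interpolation=cv2.INTER_CUBIC))
```

```text
(no output)
```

View pics/c3.png

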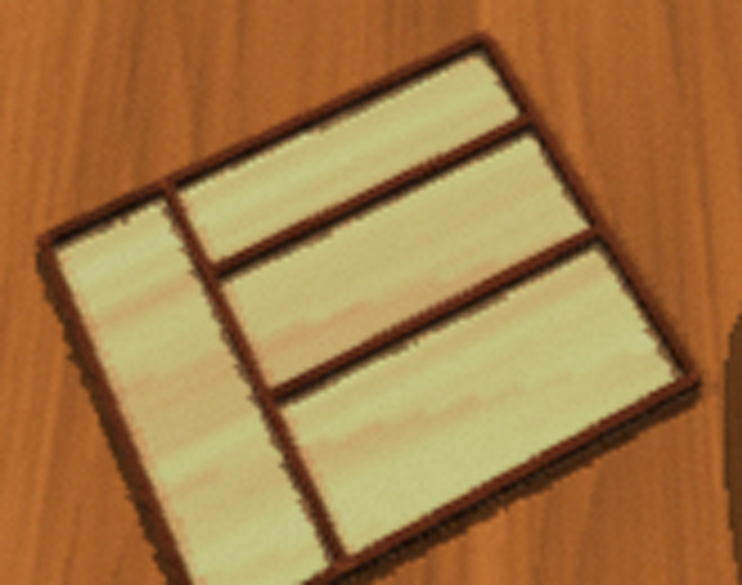

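```bash
cat >> h.py <<'E'
def go(x,y,z,psi):  # mm, deg -> increments from present pose
    from scipy.spatial.transform import Rotation as R
    s=ctrl.get_state();r=R.from_quat(s["tcp_rot"]);a=np.radians(psi)
    t=R.from_euler('z',psi,degrees=True)*R.from_euler('x',180,degrees=True)
    rv=(r.inv()*t).as_rotvec();d=r.inv().apply(np.array([x,y,z])/1000-s["eef_pos"])*100
    print("rot",np.round(rv,3),"cm",np.round(d,2),"rows>=",round(max(np.linalg.norm(d)/4.17,np.linalg.norm(rv)/.125),1))
E
python3 - <<'E'
from h import *
o=(215,270);s=4.5
P={}
for k,p in dict(A=(40,236),B=(486,34),C=(699,379)).items():
    P[k]=ray("side",p[0]/s+o[0]-.5+.5/s,p[1]/s+o[1]-.5+.5/s,.011)[:2]*1000;print(k,np.round(P[k],1))
print('top D?');d=P['A']-P['B'];e=P['B']-P['C']
print('centre side',(P['A']+P['C'])/2,np.degrees(np.arctan2(d[1],d[0])),np.linalg.norm(d),np.degrees(np.arctan2(-e[1],-e[0]))-90,np.linalg.norm(e))
go(633,-26,120,22.4)
E
```

```text
A [660.6 243.3]
B [462.8 135.6]
C [370.2 302.3]
top D?
centre side [515.41464168 272.77386379] 28.56090816969229 225.2173984371059 29.064576266977795 190.6629397996668
rot [-0.002 -0.001 -0.155] cm [ 60.92 -50.1   12.54] rows>= 19.2
```

```bash
cat >> h.py <<'E'
def tray(x,y):
    a=np.radians(28.9);return np.array([514,271])+[x*np.cos(a)-y*np.sin(a),x*np.sin(a)+y*np.cos(a)]
E
python3 -c "
from h import *
for n,p in dict(n=(-29.5,-70),m=(-29.5,-14),w=(-29.5,56),s=(82.5,0)).items(): print(n,tray(*p).round(1))"
```

```text
n [522.  195.5]
m [494.9 244.5]
w [461.1 305.8]
s [586.2 310.9]
```

Call:
servo_tool(increments="0 0 -0.155 60.9 -50.1 12.5 6;0 0 -0.155 60.9 -50.1 12.5 6;0 0 -0.155 60.9 -50.1 12.5 6;0 0 -0.155 60.9 -50.1 12.5 6;0 0 -0.155 60.9 -50.1 12.5 6;0 0 -0.155 60.9 -50.1 12.5 6;0 0 -0.155 60.9 -50.1 12.5 6;0 0 -0.155 60.9 -50.1 12.5 6;0 0 -0.155 60.9 -50.1 12.5 6;0 0 -0.155 60.9 -50.1 12.5 6", grip_force=40)

```text
time: 0.93
eef_pos: [0.4063, -0.3258, 0.1795]
tcp_rot: [0.981, 0.194, -0.0, -0.0]
contact_force: [-0.1, -1.0, 0.3]
opening: 0.7
```

```bash
python3 -c "
from h import *
go(633,-26,120,22.4)"
```

```text
rot [-0.  0. -0.] cm [ 32.38 -19.09   5.96] rows>= 9.1
```

Call:
servo_tool(increments="0 0 0 32.4 -19.1 6 6;0 0 0 32.4 -19.1 6 6;0 0 0 32.4 -19.1 6 6;0 0 0 32.4 -19.1 6 6;0 0 0 32.4 -19.1 6 6;0 0 0 32.4 -19.1 6 6;0 0 0 32.4 -19.1 6 6;0 0 0 32.4 -19.1 6 6;0 0 0 32.4 -19.1 6 6;0 0 0 32.4 -19.1 6 6")

```text
time: 1.77
eef_pos: [0.6341, -0.0226, 0.1183]
tcp_rot: [0.981, 0.196, -0.0, -0.001]
contact_force: [-0.7, -0.0, -0.5]
opening: 0.699
```

```bash
python3 -c "
from h import *
go(633,-26,21,22.4);print(ctrl.get_state()['eef_pos'])
for n in('top','side'):cv2.imwrite(f'pics/{n}1.png',ctrl.read_camera(n)[0][90:260,200:400,::-1].repeat(3,0).repeat(3,1))
"
```

```text
rot [-0.002 -0.     0.004] cm [-0.23  0.29  9.73] rows>= 2.3
[ 0.63408195 -0.02260326  0.11828528]
```

View pics/side1.png

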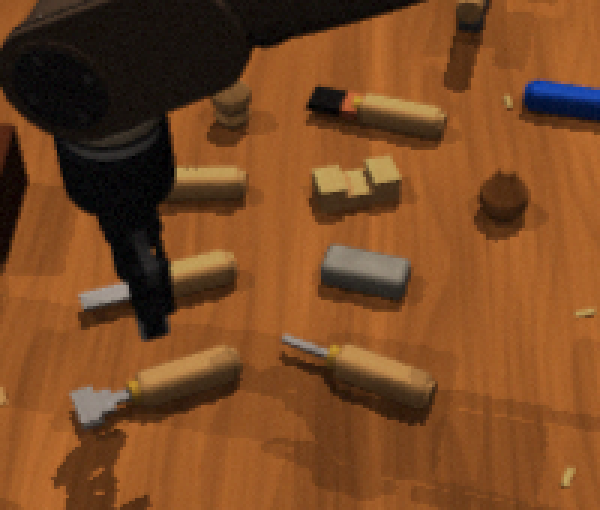

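Call:
servo_tool(increments="0 0 0 -0.2 0.3 3.5 6;0 0 0 -0.2 0.3 7 6;0 0 0 -0.2 0.3 8 6;0 0 0 -0.2 0.3 8 6")

```text
time: 2.2
eef_pos: [0.6279, -0.032, 0.036]
tcp_rot: [0.981, 0.193, -0.004, -0.002]
contact_force: [-0.3, 1.1, -0.7]
opening: 0.705
```

```bash
python3 -c "
from h import *
go(633,-26,21,22.4)
for n in('top','side'):cv2.imwrite(f'pics/{n}2.png',ctrl.read_camera(n)[0][90:260,200:400,::-1].repeat(3,0).repeat(3,1))
"
```

```text
rot [-0.005  0.008 -0.002] cm [ 0.71 -0.35  1.5 ] rows>= 0.4
```

View pics/side2.png

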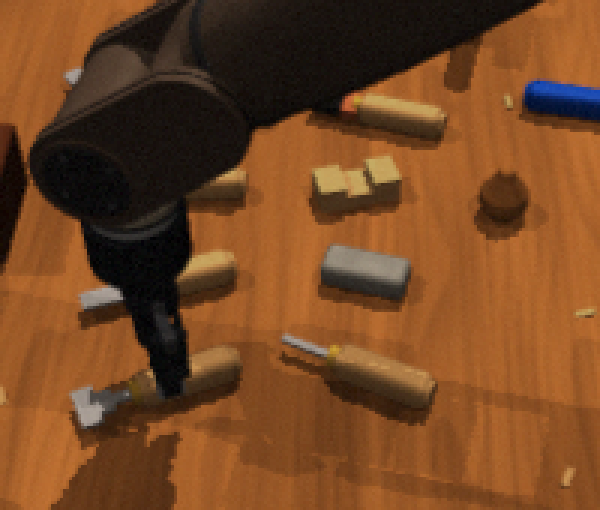

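The gripper straddles the broad chisel's handle, at about (180,380) in the crop. I'll let it settle, then correct.

Call:
servo_tool(increments="0 0 0 0 0 0 6;0 0 0 0 0 0 6;0 0 0 0 0 0 6;0 0 0 0 0 0 6")

```text
time: 2.63
eef_pos: [0.6326, -0.0316, 0.0417]
tcp_rot: [0.981, 0.194, 0.001, 0.0]
contact_force: [0.4, -0.3, -0.1]
opening: 0.705
```

```bash
python3 -c "
from h import *
go(633,-26,21,22.4)
"
```

```text
rot [ 0.001 -0.002 -0.   ] cm [ 0.24 -0.5   2.07] rows>= 0.5
```

Call:
servo_tool(increments="0 0 0 0.1 -0.4 1 6;0 0 0 0.1 -0.4 2 6;0 0 0 0.1 -0.4 2 6;0 0 0 0.1 -0.4 2 6;0 0 0 0.1 -0.4 2 6")

```text
time: 3.05
eef_pos: [0.6308, -0.0271, 0.0194]
tcp_rot: [0.981, 0.194, -0.001, -0.0]
contact_force: [0.3, -0.2, -0.3]
opening: 0.695
```

```bash
python3 -c "
from h import *
go(633,-26,21,22.4)
"
```

```text
rot [-0.001  0.001 -0.   ] cm [ 0.25 -0.02 -0.16] rows>= 0.1
```

Call:
servo_tool(increments="0 0 0 0 0 0 2;0 0 0 0 0 0 1.5;0 0 0 0 0 0 1.5;0 0 0 0 0 0 1.5;0 0 0 0 0 0 1.5;0 0 0 0 0 0 1.5;0 0 0 0 0 0 1.5;0 0 0 0 0 0 1.5")

```text
time: 3.72
eef_pos: [0.6317, -0.0274, 0.0207]
tcp_rot: [0.981, 0.194, 0.001, 0.0]
contact_force: [0.1, -0.2, 2.9]
opening: 0.297
```

```bash
python3 -c "
from h import *
go(633,-26,21,22.4)
"
```

```text
rot [ 0.001 -0.001 -0.   ] cm [ 0.18 -0.08 -0.03] rows>= 0.0
```

Call:
servo_tool(increments="0 0 0 0 0 -3 1.5;0 0 0 0 0 -6 1.5;0 0 0 0 0 -10 1.5;0 0 0 0 0 -10 1.5;0 0 0 0 0 -10 1.5;0 0 0 0 0 -10 1.5")

```text
time: 4.22
eef_pos: [0.6303, -0.0271, 0.1191]
tcp_rot: [0.981, 0.194, -0.001, -0.0]
contact_force: [-0.4, -0.8, -1.0]
opening: 0.295
```

```bash
python3 -c "
from h import *
go(461,306,120,28.9);print(ctrl.get_state()['opening'])
for n in('top','side'):cv2.imwrite(f'pics/{n}3.png',ctrl.read_camera(n)[0][90:260,200:400,::-1].repeat(3,0).repeat(3,1))
"
```

```text
rot [-0.001  0.002 -0.114] cm [ -2.96 -37.25  -0.04] rows>= 9.0
0.29464342215161865
```

View pics/side3.png

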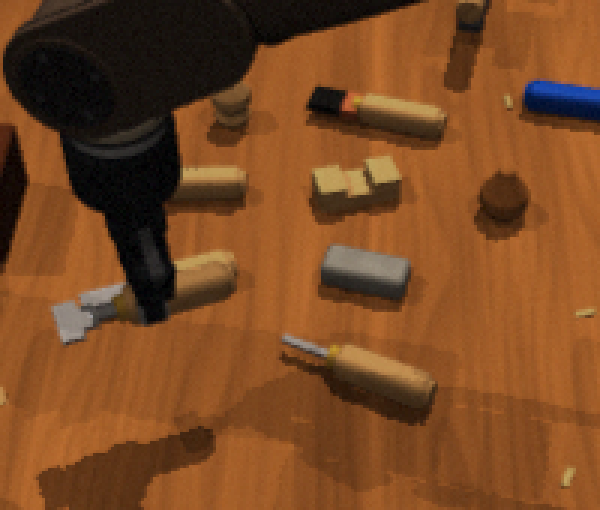

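The broad chisel is held level at crop (140,290), clear of the bench. Next is the tray.

Call:
servo_tool(increments="0 0 -0.114 -3 -37.2 0 1.5;0 0 -0.114 -3 -37.2 0 1.5;0 0 -0.114 -3 -37.2 0 1.5;0 0 -0.114 -3 -37.2 0 1.5;0 0 -0.114 -3 -37.2 0 1.5;0 0 -0.114 -3 -37.2 0 1.5;0 0 -0.114 -3 -37.2 0 1.5;0 0 -0.114 -3 -37.2 0 1.5;0 0 -0.114 -3 -37.2 0 1.5;0 0 -0.114 -3 -37.2 0 1.5")

```text
time: 5.15
eef_pos: [0.4568, 0.3097, 0.1178]
tcp_rot: [0.968, 0.253, -0.003, -0.001]
contact_force: [0.4, -0.5, -1.0]
opening: 0.297
```

Call:
servo_tool(increments="0 0 0 0 0 0 1.5;0 0 0 0 0 0 1.5;0 0 0 0 0 0 1.5;0 0 0 0 0 0 1.5;0 0 0 0 0 0 1.5")

```text
time: 5.57
eef_pos: [0.4624, 0.304, 0.1198]
tcp_rot: [0.969, 0.249, -0.0, 0.0]
contact_force: [-0.1, 0.4, -1.4]
opening: 0.3
```

```bash
python3 -c "
from h import *
go(461,306,27,28.9)
for n in('top','side'):cv2.imwrite(f'pics/{n}4.png',ctrl.read_camera(n)[0][:,:,::-1])
"
```

```text
rot [ 0.     0.    -0.002] cm [-0.02 -0.24  9.28] rows>= 2.2
```

View pics/top4.png

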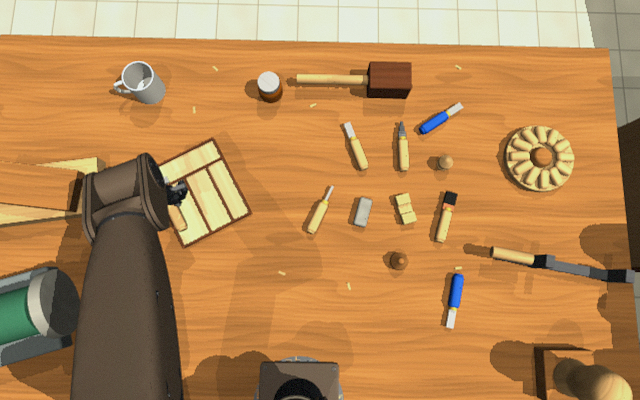

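The chisel hangs over the wide (left) lane at about (180,215). I'll lower and release it.

Call:
servo_tool(increments="0 0 0 0 -0.1 3 1.5;0 0 0 0 -0.1 6 1.5;0 0 0 0 -0.1 8 1.5;0 0 0 0 -0.1 9 1.5;0 0 0 0 -0.1 9.3 1.5;0 0 0 0 -0.1 9.3 1.5;0 0 0 0 -0.1 9.3 1.5;0 0 0 0 -0.1 9.3 1.5")

```text
time: 6.33
eef_pos: [0.4627, 0.3067, 0.0289]
tcp_rot: [0.968, 0.25, 0.002, -0.0]
contact_force: [-0.7, 0.1, -0.9]
opening: 0.296
```

```bash
python3 -c "
from h import *
go(461,306,26,28.9)
"
```

```text
rot [ 0.    -0.004  0.   ] cm [-0.18 -0.02  0.29] rows>= 0.1
```

Call:
servo_tool(increments="0 0 0 -0.1 0 0.2 1.5;0 0 0 -0.1 0 0.2 1.5;0 0 0 -0.1 0 0.2 2.8;0 0 0 -0.1 0 0.2 3.4;0 0 0 -0.1 0 0.2 4;0 0 0 -0.1 0 0.2 4;0 0 0 -0.1 0 0.2 4;0 0 0 -0.1 0 -1.5 4;0 0 0 -0.1 0 -5 4;0 0 0 -0.1 0 -9 4")

```text
time: 7.17
eef_pos: [0.4583, 0.3047, 0.1153]
tcp_rot: [0.968, 0.25, -0.003, 0.001]
contact_force: [0.9, 0.9, 0.2]
opening: 0.465
```

```bash
python3 -c "
from h import *
go(643,-133.5,120,20.7)
"
```

```text
rot [-0.     0.007  0.143] cm [-5.02 47.29 -0.47] rows>= 11.4
```

Call:
servo_tool(increments="0 0 0.143 -5 47.3 -0.3 6;0 0 0.143 -5 47.3 -0.3 6;0 0 0.143 -5 47.3 -0.3 6;0 0 0.143 -5 47.3 -0.3 6;0 0 0.143 -5 47.3 -0.3 6;0 0 0.143 -5 47.3 -0.3 6;0 0 0.143 -5 47.3 -0.3 6;0 0 0.143 -5 47.3 -0.3 6;0 0 0.143 -5 47.3 -0.3 6;0 0 0.143 -5 47.3 -0.3 6")

```text
time: 8.0
eef_pos: [0.6228, -0.0803, 0.1198]
tcp_rot: [0.984, 0.18, 0.0, -0.0]
contact_force: [1.1, 0.6, -0.1]
opening: 0.703
```

```bash
python3 -c "
from h import *
go(643,-133.5,120,20.7)
cv2.imwrite('pics/top5.png',ctrl.read_camera('top')[0][130:255,135:265,::-1].repeat(4,0).repeat(4,1))
cv2.imwrite('pics/side5.png',ctrl.read_camera('side')[0][270:,200:400,::-1].repeat(4,0).repeat(4,1))
"
```

```text
rot [-0. -0.  0.] cm [ 0.    5.69 -0.02] rows>= 1.4
```

View pics/side5.png

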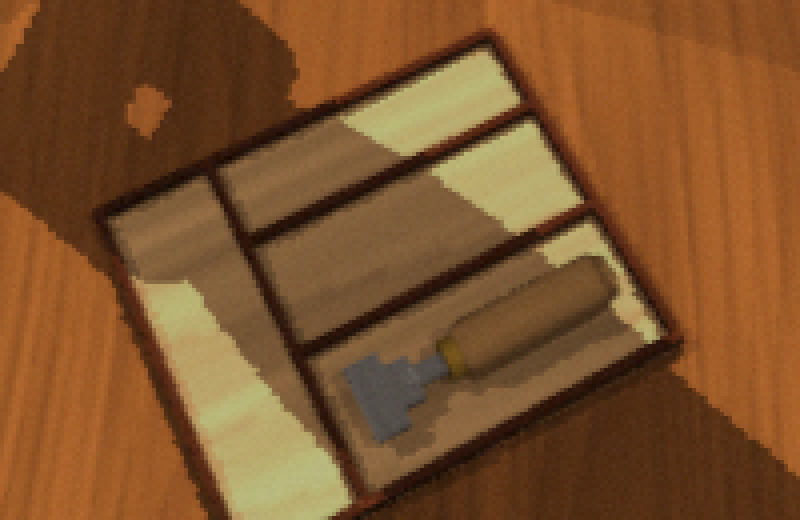

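View pics/top5.png

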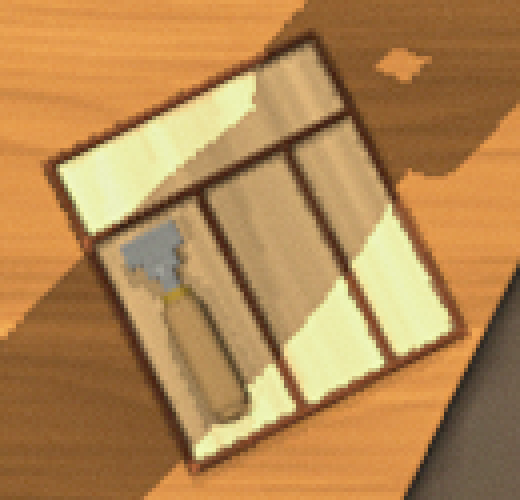

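The broad chisel lies flat and well centred in the wide lane, with its blade at (375,395) in the side crop. The medium chisel is next.

Call:
servo_tool(increments="0 0 0 0 4 0 6;0 0 0 0 5.5 0 6;0 0 0 0 5.5 3 6;0 0 0 0 5.5 6 6;0 0 0 0 5.5 7 6;0 0 0 0 5.5 7 6;0 0 0 0 5.5 7 6;0 0 0 0 5.5 7 6;0 0 0 0 5.5 7 6")

```text
time: 8.85
eef_pos: [0.6434, -0.1297, 0.0522]
tcp_rot: [0.984, 0.18, 0.002, 0.001]
contact_force: [-0.3, 0.4, 0.3]
opening: 0.705
```

```bash
python3 -c "
from h import *
go(643,-133.5,20.5,20.7)
for n in('top','side'):cv2.imwrite(f'pics/{n}6.png',ctrl.read_camera(n)[0][90:260,200:400,::-1].repeat(3,0).repeat(3,1))
"
```

```text
rot [ 0.003 -0.003  0.001] cm [-0.18  0.33  3.17] rows>= 0.8
```

View pics/side6.png

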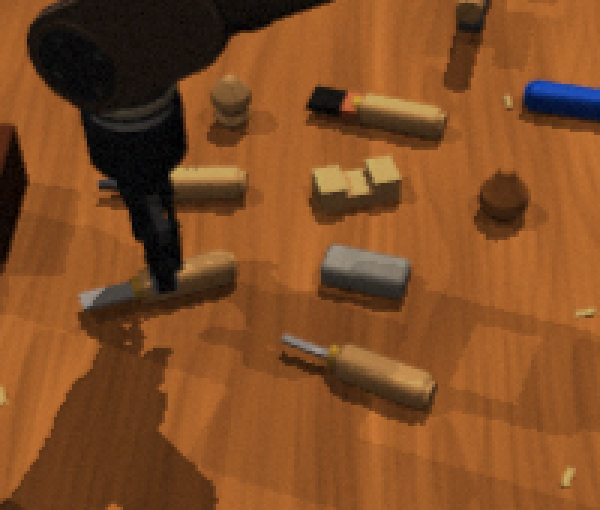

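The gripper is above the medium chisel's handle at crop (170,285), and the rasp is clear of it. I'll go down, grip and lift.

Call:
servo_tool(increments="0 0 0 -0.1 0.2 1.5 6;0 0 0 -0.1 0.2 3 6;0 0 0 -0.1 0.2 3 6;0 0 0 -0.1 0.2 3 6;0 0 0 -0.1 0.2 3 6;0 0 0 -0.1 0.2 3 6")

```text
time: 9.45
eef_pos: [0.6419, -0.132, 0.0198]
tcp_rot: [0.984, 0.18, 0.0, 0.0]
contact_force: [0.1, -0.3, 0.8]
opening: 0.7
```

```bash
python3 -c "
from h import *
go(643,-133.5,20.5,20.7)
"
```

```text
rot [ 0. -0.  0.] cm [ 0.05  0.18 -0.07] rows>= 0.0
```

Call:
servo_tool(increments="0 0 0 0 0 0 2;0 0 0 0 0 0 1.5;0 0 0 0 0 0 1.5;0 0 0 0 0 0 1.5;0 0 0 0 0 0 1.5;0 0 0 0 0 0 1.5;0 0 0 0 0 0 1.5;0 0 0 0 0 0 1.5")

```text
time: 10.12
eef_pos: [0.6422, -0.1321, 0.0205]
tcp_rot: [0.984, 0.18, 0.001, 0.0]
contact_force: [0.2, 0.2, 4.7]
opening: 0.291
```

```bash
python3 -c "
from h import *
go(643,-133.5,20.5,20.7)
"
```

```text
rot [ 0.001 -0.001  0.001] cm [ 0.02  0.16 -0.  ] rows>= 0.0
```

Call:
servo_tool(increments="0 0 0 0 0 -3 1.5;0 0 0 0 0 -6 1.5;0 0 0 0 0 -9 1.5;0 0 0 0 0 -10 1.5;0 0 0 0 0 -10 1.5;0 0 0 0 0 -10 1.5;0 0 0 0 0 -10 1.5")

```text
time: 10.7
eef_pos: [0.6399, -0.1312, 0.1167]
tcp_rot: [0.984, 0.18, -0.002, -0.001]
contact_force: [0.2, 0.8, -1.8]
opening: 0.297
```

```bash
python3 -c "
from h import *
go(495,244.5,120,28.9)
"
```

```text
rot [-0.004  0.004 -0.143] cm [ -0.26 -40.27  -0.2 ] rows>= 9.7
```

Call:
servo_tool(increments="0 0 -0.143 -0.4 -40.3 0 1.5;0 0 -0.143 -0.4 -40.3 0 1.5;0 0 -0.143 -0.4 -40.3 0 1.5;0 0 -0.143 -0.4 -40.3 0 1.5;0 0 -0.143 -0.4 -40.3 0 1.5;0 0 -0.143 -0.4 -40.3 0 1.5;0 0 -0.143 -0.4 -40.3 0 1.5;0 0 -0.143 -0.4 -40.3 0 1.5;0 0 -0.143 -0.4 -40.3 0 1.5;0 0 -0.143 -0.4 -40.3 0 1.5")

```text
time: 11.53
eef_pos: [0.4917, 0.2459, 0.1168]
tcp_rot: [0.968, 0.251, -0.003, -0.0]
contact_force: [0.3, -0.3, -0.6]
opening: 0.295
```

Call:
servo_tool(increments="0 0 0 0 0 0 1.5;0 0 0 0 0 0 1.5;0 0 0 0 0 0 1.5;0 0 0 0 0 0 1.5;0 0 0 0 0 0 1.5")

```text
time: 11.95
eef_pos: [0.4956, 0.2424, 0.1191]
tcp_rot: [0.969, 0.249, -0.001, 0.0]
contact_force: [-0.0, 0.1, -0.5]
opening: 0.297
```

```bash
python3 -c "
from h import *
go(495,244.5,26.5,28.9)
"
```

```text
rot [-0.     0.001 -0.002] cm [ 0.06 -0.21  9.26] rows>= 2.2
```

Call:
servo_tool(increments="0 0 0 0 -0.1 3 1.5;0 0 0 0 -0.1 6 1.5;0 0 0 0 -0.1 8 1.5;0 0 0 0 -0.1 9 1.5;0 0 0 0 -0.1 9.3 1.5;0 0 0 0 -0.1 9.3 1.5;0 0 0 0 -0.1 9.3 1.5;0 0 0 0 -0.1 9.3 1.5")

```text
time: 12.62
eef_pos: [0.4963, 0.2448, 0.0285]
tcp_rot: [0.968, 0.25, 0.002, -0.0]
contact_force: [-0.5, 0.2, -0.5]
opening: 0.292
```

```bash
python3 -c "
from h import *
go(495,244.5,26,28.9)
"
```

```text
rot [ 0.001 -0.003  0.   ] cm [-0.13 -0.04  0.25] rows>= 0.1
```

Call:
servo_tool(increments="0 0 0 -0.1 0 0.1 1.5;0 0 0 -0.1 0 0.1 1.5;0 0 0 -0.1 0 0.1 2.8;0 0 0 -0.1 0 0.1 3.4;0 0 0 -0.1 0 0.1 3.8;0 0 0 -0.1 0 0.1 3.8;0 0 0 -0.1 0 0.1 3.8;0 0 0 -0.1 0 -1.5 3.8;0 0 0 -0.1 0 -5 3.8;0 0 0 -0.1 0 -9.2 3.8")

```text
time: 13.45
eef_pos: [0.4914, 0.2432, 0.1162]
tcp_rot: [0.968, 0.25, -0.004, 0.0]
contact_force: [0.1, -0.5, -0.2]
opening: 0.444
```

```bash
python3 -c "
from h import *
go(474,-46.2,120,-24.2)
"
```

```text
rot [0.002 0.008 0.927] cm [-15.52  24.49  -0.31] rows>= 7.4
```

Call:
servo_tool(increments="0 0 0.927 -15.7 24.6 -0.1 6;0 0 0.927 -15.7 24.6 -0.1 6;0 0 0.927 -15.7 24.6 -0.1 6;0 0 0.927 -15.7 24.6 -0.1 6;0 0 0.927 -15.7 24.6 -0.1 6;0 0 0.927 -15.7 24.6 -0.1 6;0 0 0.927 -15.7 24.6 -0.1 6;0 0 0.927 -15.7 24.6 -0.1 6;0 0 0.927 -15.7 24.6 -0.1 6;0 0 0.927 -15.7 24.6 -0.1 6")

```text
time: 14.28
eef_pos: [0.4753, -0.0475, 0.1193]
tcp_rot: [0.978, -0.209, -0.0, -0.0]
contact_force: [-0.1, 1.0, 0.5]
opening: 0.707
```

Call:
servo_tool(increments="0 0 0 0 0 3 6;0 0 0 0 0 6 6;0 0 0 0 0 7 6;0 0 0 0 0 7 6;0 0 0 0 0 7 6;0 0 0 0 0 7 6;0 0 0 0 0 7 6")

```text
time: 14.87
eef_pos: [0.4769, -0.0473, 0.0512]
tcp_rot: [0.978, -0.209, 0.002, 0.0]
contact_force: [-0.1, -1.0, -0.7]
opening: 0.704
```

```bash
python3 -c "
from h import *
go(474,-46.2,20.5,-24.2)
im=ctrl.read_camera('side')[0]
cv2.imwrite('pics/side7.png',im[140:,180:420,::-1].repeat(2,0).repeat(2,1))
"
```

```text
rot [-0.    -0.003  0.001] cm [-0.32  0.02  3.07] rows>= 0.7
```

View pics/side7.png

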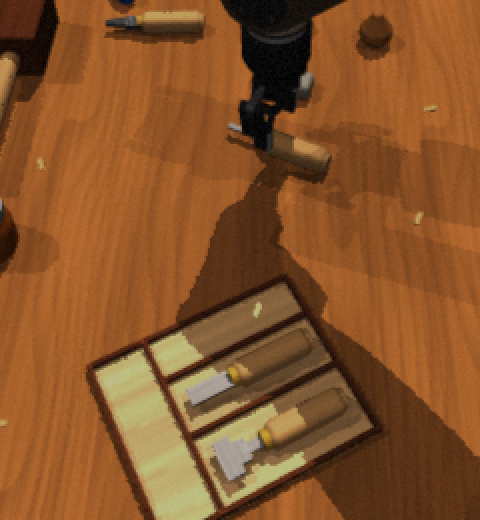

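The broad and medium chisels sit flat in their lanes, and the gripper is over the narrow chisel's handle at about (270,140).

Call:
servo_tool(increments="0 0 0 -0.2 0 1.5 6;0 0 0 -0.2 0 3 6;0 0 0 -0.2 0 3 6;0 0 0 -0.2 0 3 6;0 0 0 -0.2 0 3 6;0 0 0 -0.2 0 3 6")

```text
time: 15.42
eef_pos: [0.4746, -0.0467, 0.0206]
tcp_rot: [0.978, -0.21, 0.001, 0.0]
contact_force: [0.4, 0.4, 0.3]
opening: 0.701
```

```bash
python3 -c "
from h import *
go(474,-46.2,20.5,-24.2)
"
```

```text
rot [-0.    -0.002  0.   ] cm [-0.08 -0.02  0.01] rows>= 0.0
```

Call:
servo_tool(increments="0 0 0 0 0 0 2;0 0 0 0 0 0 1.5;0 0 0 0 0 0 1.5;0 0 0 0 0 0 1.5;0 0 0 0 0 0 1.5;0 0 0 0 0 0 1.5;0 0 0 0 0 0 1.5;0 0 0 0 0 0 1.5")

```text
time: 16.08
eef_pos: [0.4743, -0.0466, 0.0201]
tcp_rot: [0.978, -0.21, 0.001, 0.0]
contact_force: [-0.5, 0.4, 5.9]
opening: 0.295
```

```bash
python3 -c "
from h import *
go(474,-46.2,20.5,-24.2)
"
```

```text
rot [-0.    -0.001  0.   ] cm [-0.04 -0.02 -0.04] rows>= 0.0
```

Call:
servo_tool(increments="0 0 0 0 0 -3 1.5;0 0 0 0 0 -6 1.5;0 0 0 0 0 -9 1.5;0 0 0 0 0 -10 1.5;0 0 0 0 0 -10 1.5;0 0 0 0 0 -10 1.5;0 0 0 0 0 -10 1.5;0 0 0 0 0 -10 1.5")

```text
time: 16.75
eef_pos: [0.472, -0.0459, 0.1169]
tcp_rot: [0.978, -0.21, -0.002, -0.0]
contact_force: [-0.0, 0.0, -1.7]
opening: 0.299
```

```bash
python3 -c "
from h import *
go(522,195.5,120,28.9)
"
```

```text
rot [-0.002  0.005 -0.927] cm [ -5.33 -24.07  -0.3 ] rows>= 7.4
```

Call:
servo_tool(increments="0 0 -0.927 -5.5 -24.1 0 1.5;0 0 -0.927 -5.5 -24.1 0 1.5;0 0 -0.927 -5.5 -24.1 0 1.5;0 0 -0.927 -5.5 -24.1 0 1.5;0 0 -0.927 -5.5 -24.1 0 1.5;0 0 -0.927 -5.5 -24.1 0 1.5;0 0 -0.927 -5.5 -24.1 0 1.5;0 0 -0.927 -5.5 -24.1 0 1.5;0 0 -0.927 -5.5 -24.1 0 1.5;0 0 -0.927 -5.5 -24.1 0 1.5")

```text
time: 17.58
eef_pos: [0.5212, 0.1959, 0.1176]
tcp_rot: [0.968, 0.249, -0.002, -0.0]
contact_force: [-0.2, -0.4, -1.1]
opening: 0.292
```

Call:
servo_tool(increments="0 0 0 0 0 3 1.5;0 0 0 0 0 6 1.5;0 0 0 0 0 7 1.5;0 0 0 0 0 7 1.5;0 0 0 0 0 7 1.5;0 0 0 0 0 7 1.5;0 0 0 0 0 7 1.5;0 0 0 0 0 7 1.5")

```text
time: 18.25
eef_pos: [0.5235, 0.1962, 0.0512]
tcp_rot: [0.968, 0.25, 0.002, 0.0]
contact_force: [-0.8, -0.3, -0.3]
opening: 0.292
```

```bash
python3 -c "
from h import *
go(522,195.5,26.5,28.9)
for n in('top','side'):cv2.imwrite(f'pics/{n}8.png',ctrl.read_camera(n)[0][(130 if n=='top' else 270):(255 if n=='top' else 400),130:400,::-1].repeat(2,0).repeat(2,1))
"
```

```text
rot [ 0.001 -0.003  0.   ] cm [-0.18 -0.02  2.47] rows>= 0.6
```

View pics/side8.png

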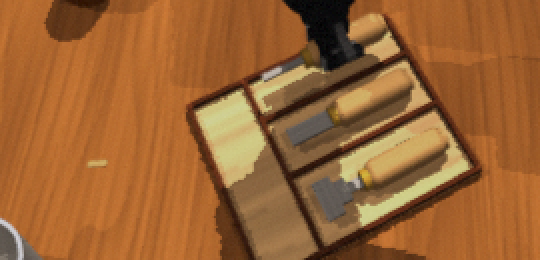

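View pics/top8.png

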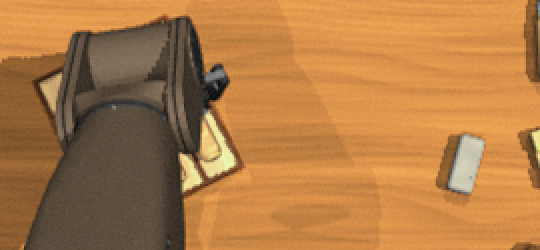

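The narrow chisel is aligned over the narrow lane at side-crop (335,45). I'll lower and release it.

Call:
servo_tool(increments="0 0 0 -0.1 0 1.2 1.5;0 0 0 -0.1 0 2 1.5;0 0 0 -0.1 0 2.4 1.5;0 0 0 -0.1 0 2.4 1.5;0 0 0 -0.1 0 2.4 1.5;0 0 0 -0.1 0 2.4 1.5")

```text
time: 18.85
eef_pos: [0.5209, 0.1954, 0.0247]
tcp_rot: [0.968, 0.25, -0.001, -0.0]
contact_force: [0.0, -0.6, -0.6]
opening: 0.295
```

```bash
python3 -c "
from h import *
go(522,195.5,26.5,28.9)
"
```

```text
rot [-0.     0.001  0.   ] cm [ 0.1   0.04 -0.18] rows>= 0.1
```

Call:
servo_tool(increments="0 0 0 0.1 0 -0.1 1.5;0 0 0 0.1 0 -0.1 2.4;0 0 0 0.1 0 -0.1 2.8;0 0 0 0.1 0 -0.1 3.3;0 0 0 0.1 0 -0.1 3.7;0 0 0 0.1 0 -0.1 3.7;0 0 0 0.1 0 -0.1 3.7;0 0 0 0.1 0 -1.5 3.7;0 0 0 0.1 0 -5 3.7;0 0 0 0.1 0 -9.4 3.7")

```text
time: 19.68
eef_pos: [0.5196, 0.1954, 0.1148]
tcp_rot: [0.968, 0.25, -0.004, -0.0]
contact_force: [1.1, 0.4, 0.5]
opening: 0.433
```

```bash
python3 -c "
from h import *
go(468.5,-153,120,165)
"
```

```text
rot [-1.000e-02  1.000e-03 -2.375e+00] cm [-21.32  28.03  -0.44] rows>= 19.0
```

Call:
servo_tool(increments="0 0 -0.12 -2 2.8 0 6;0 0 -0.24 -4 5.6 0 6;0 0 -0.36 -6 8.4 0 6;0 0 -0.48 -8 11.2 0 6;0 0 -0.6 -10 14 0 6;0 0 -0.72 -12 16.8 0 6;0 0 -0.84 -14 19.6 0 6;0 0 -0.96 -16 22.4 0 6;0 0 -1.08 -18 25.2 0 6;0 0 -1.2 -21.5 28 0 6")

```text
time: 20.52
eef_pos: [0.4744, -0.1445, 0.1178]
tcp_rot: [0.672, 0.74, 0.0, 0.001]
contact_force: [-0.1, -0.6, 0.9]
opening: 0.702
```

```bash
python3 -c "
from h import *
go(468.5,-153,120,165)
"
```

```text
rot [ 1.000e-03  2.000e-03 -1.213e+00] cm [-0.79 -0.67 -0.22] rows>= 9.7
```

Call:
servo_tool(increments="0 0 -1.175 0 0 0 6;0 0 -1.175 0 0 0 6;0 0 -1.175 0 0 0 6;0 0 -1.175 0 0 0 6;0 0 -1.175 0 0 0 6;0 0 -1.175 0 0 0 6;0 0 -1.175 0 0 0 6;0 0 -1.175 0 0 0 6;0 0 -1.175 0 0 0 6;0 0 -1.175 0 0 0 6")

```text
time: 21.35
eef_pos: [0.4738, -0.1425, 0.1171]
tcp_rot: [0.15, 0.989, -0.0, 0.0]
contact_force: [0.4, -0.5, 1.0]
opening: 0.702
```

```bash
python3 -c "
from h import *
go(468.5,-153,50,165)
cv2.imwrite('pics/side9.png',ctrl.read_camera('side')[0][140:,180:420,::-1].repeat(2,0).repeat(2,1))
"
```

```text
rot [-0.     0.    -0.039] cm [ 0.2  -1.16  6.71] rows>= 1.6
```

View pics/side9.png

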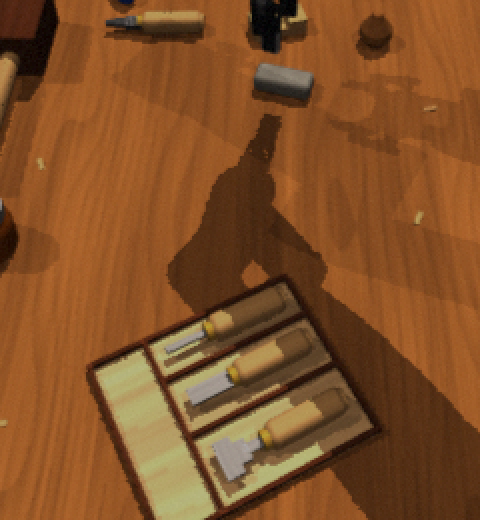

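All three chisels lie flat in their lanes, and the stone is at (284,82). I'll go for the stone.

Call:
servo_tool(increments="0 0 -0.039 0.2 -1.1 0 6;0 0 -0.039 0.2 -1.1 3 6;0 0 -0.039 0.2 -1.1 6 6;0 0 -0.039 0.2 -1.1 6.7 6;0 0 -0.039 0.2 -1.1 6.7 6;0 0 -0.039 0.2 -1.1 6.7 6;0 0 -0.039 0.2 -1.1 6.7 6;0 0 -0.039 0.2 -1.1 6.7 6")

```text
time: 22.07
eef_pos: [0.47, -0.153, 0.0519]
tcp_rot: [0.133, 0.991, -0.001, 0.002]
contact_force: [-0.9, 0.4, -0.0]
opening: 0.705
```

```bash
python3 -c "
from h import *
go(468.5,-153,19,165)
cv2.imwrite('pics/side10.png',ctrl.read_camera('side')[0][90:260,200:400,::-1].repeat(3,0).repeat(3,1))
"
```

```text
rot [-0.001  0.003 -0.005] cm [ 0.15 -0.04  3.29] rows>= 0.8
```

View pics/side10.png

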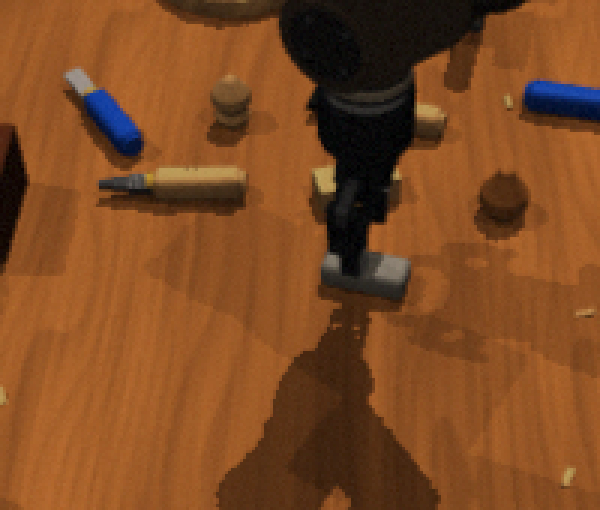

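Call:
servo_tool(increments="0 0 0 0.1 0 1.5 6;0 0 0 0.1 0 3 6;0 0 0 0.1 0 3.2 6;0 0 0 0.1 0 3.2 6;0 0 0 0.1 0 3.2 6;0 0 0 0.1 0 3.2 6")

```text
time: 22.62
eef_pos: [0.4686, -0.1525, 0.0192]
tcp_rot: [0.133, 0.991, -0.0, 0.001]
contact_force: [0.1, 0.8, -0.3]
opening: 0.701
```

Call:
servo_tool(increments="0 0 0 0 0 0 3;0 0 0 0 0 0 2.3;0 0 0 0 0 0 2.3;0 0 0 0 0 0 2.3;0 0 0 0 0 0 2.3;0 0 0 0 0 0 2.3;0 0 0 0 0 0 2.3;0 0 0 0 0 0 2.3")

```text
time: 23.28
eef_pos: [0.4684, -0.1525, 0.019]
tcp_rot: [0.133, 0.991, -0.0, 0.001]
contact_force: [-0.3, 0.1, 5.8]
opening: 0.388
```

```bash
python3 -c "
from h import *
go(468.5,-153,19,165)
"
```

```text
rot [-0.     0.002 -0.005] cm [-0.02 -0.04 -0.  ] rows>= 0.0
```

Call:
servo_tool(increments="0 0 0 0 0 -3 2.3;0 0 0 0 0 -6 2.3;0 0 0 0 0 -9 2.3;0 0 0 0 0 -10 2.3;0 0 0 0 0 -10 2.3;0 0 0 0 0 -10 2.3;0 0 0 0 0 -10 2.3;0 0 0 0 0 -10 2.3")

```text
time: 23.95
eef_pos: [0.4661, -0.1512, 0.1154]
tcp_rot: [0.133, 0.991, 0.001, -0.002]
contact_force: [-0.2, -0.6, -1.8]
opening: 0.389
```

```bash
python3 -c "
from h import *
go(586,311,120,118.9)
"
```

```text
rot [-0.001 -0.005  0.8  ] cm [ 0.61 47.75 -0.39] rows>= 11.5
```

Call:
servo_tool(increments="0 0 0.8 0.8 47.8 0 2.3;0 0 0.8 0.8 47.8 0 2.3;0 0 0.8 0.8 47.8 0 2.3;0 0 0.8 0.8 47.8 0 2.3;0 0 0.8 0.8 47.8 0 2.3;0 0 0.8 0.8 47.8 0 2.3;0 0 0.8 0.8 47.8 0 2.3;0 0 0.8 0.8 47.8 0 2.3;0 0 0.8 0.8 47.8 0 2.3;0 0 0.8 0.8 47.8 0 2.3")

```text
time: 24.78
eef_pos: [0.5614, 0.2194, 0.1157]
tcp_rot: [0.508, 0.861, -0.001, -0.001]
contact_force: [0.8, -0.5, -1.7]
opening: 0.383
```

```bash
python3 -c "
from h import *
go(586,311,120,118.9)
"
```

```text
rot [-0.003 -0.001 -0.   ] cm [ 6.84  6.58 -0.44] rows>= 2.3
```

Call:
servo_tool(increments="0 0 0 6 6 0 2.3;0 0 0 6 6 0 2.3;0 0 0 6 6 0 2.3;0 0 0 6 6 0 2.3;0 0 0 6 6 0 2.3;0 0 0 6 6 0 2.3;0 0 0 6 6 0 2.3;0 0 0 6 6 0 2.3")

```text
time: 25.45
eef_pos: [0.5858, 0.2977, 0.1179]
tcp_rot: [0.509, 0.861, -0.0, -0.0]
contact_force: [0.6, 0.0, -2.0]
opening: 0.387
```

```bash
python3 -c "
from h import *
go(586,311,60,118.9)
"
```

```text
rot [-0.001 -0.    -0.002] cm [1.16 0.66 5.79] rows>= 1.4
```

Call:
servo_tool(increments="0 0 0 1.2 0.7 3 2.3;0 0 0 1.2 0.7 5.8 2.3;0 0 0 1.2 0.7 5.8 2.3;0 0 0 1.2 0.7 5.8 2.3;0 0 0 1.2 0.7 5.8 2.3;0 0 0 1.2 0.7 5.8 2.3;0 0 0 1.2 0.7 5.8 2.3;0 0 0 1.2 0.7 5.8 2.3")

```text
time: 26.12
eef_pos: [0.5874, 0.3132, 0.0621]
tcp_rot: [0.508, 0.861, 0.001, 0.001]
contact_force: [1.6, 0.8, -1.8]
opening: 0.388
```

```bash
python3 -c "
from h import *
go(586,311,25.5,118.9)
cv2.imwrite('pics/side11.png',ctrl.read_camera('side')[0][230:,180:420,::-1].repeat(3,0).repeat(3,1))
"
```

```text
rot [ 0.003  0.001 -0.   ] cm [-0.12 -0.24  3.66] rows>= 0.9
```

View pics/side11.png

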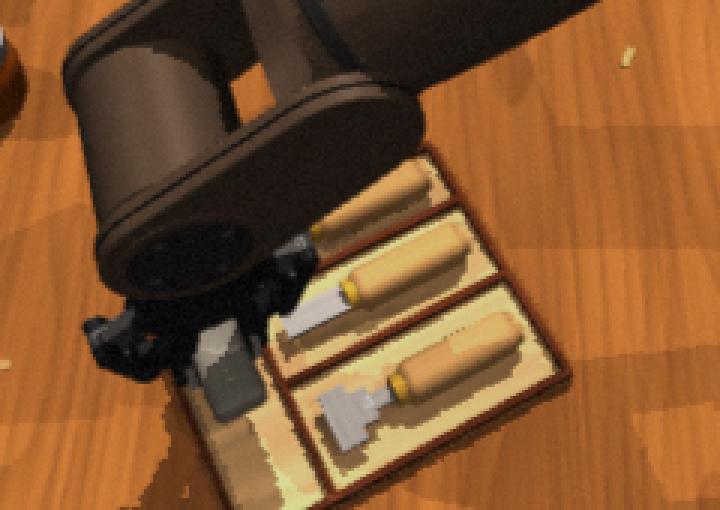

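The stone is over the cross bay at (232,370), with the blades clear. I'll lower and release it.

Call:
servo_tool(increments="0 0 0 0 -0.1 1.5 2.3;0 0 0 0 -0.1 3 2.3;0 0 0 0 -0.1 3.4 2.3;0 0 0 0 -0.1 3.5 2.3;0 0 0 0 -0.1 3.5 2.3;0 0 0 0 -0.1 3.5 2.3;0 0 0 0 -0.1 3.5 2.3")

```text
time: 26.75
eef_pos: [0.5851, 0.3124, 0.0245]
tcp_rot: [0.508, 0.861, -0.0, -0.0]
contact_force: [-0.2, 0.5, -1.4]
opening: 0.389
```

```bash
python3 -c "
from h import *
go(586,311,25.5,118.9)
"
```

```text
rot [-0.001 -0.    -0.   ] cm [-0.17  0.01 -0.1 ] rows>= 0.0
```

Call:
servo_tool(increments="0 0 0 0 0 0 2.3;0 0 0 0 0 0 3.3;0 0 0 0 0 0 3.8;0 0 0 0 0 0 4.3;0 0 0 0 0 0 4.5;0 0 0 0 0 0 4.5;0 0 0 0 0 -0.3 4.5;0 0 0 0 0 -2 4.5;0 0 0 0 0 -5 4.5;0 0 0 0 0 -9 4.5")

```text
time: 27.58
eef_pos: [0.5829, 0.3115, 0.1123]
tcp_rot: [0.508, 0.861, -0.003, -0.003]
contact_force: [-0.2, 0.9, 0.0]
opening: 0.53
```

Call:
servo_tool(increments="0 0 0 0 -4 -4 4.5;0 0 0 0 -8 -8 4.5;0 0 0 0 -12 -8 4.5;0 0 0 0 -16 -8 4.5;0 0 0 0 -20 -8 4.5;0 0 0 0 -24 -8 4.5;0 0 0 0 -28 -8 4.5;0 0 0 0 -32 -8 4.5;0 0 0 0 -32 -8 4.5;0 0 0 0 -32 -8 4.5")

```text
time: 28.42
eef_pos: [0.3029, 0.157, 0.1947]
tcp_rot: [0.509, 0.861, 0.0, 0.001]
contact_force: [-0.2, -0.2, -0.4]
opening: 0.527
```

```bash
python3 -c "
from h import *
print(ctrl.get_state()['eef_pos'])
for n in('top','side'):
    im,d=ctrl.read_camera(n);np.savez(f'pics/{n}F.npz',im=im,d=d);cv2.imwrite(f'pics/{n}F.png',im[:,:,::-1])
"
```

```text
[0.30289361 0.15704717 0.19473022]
```

View pics/topF.png

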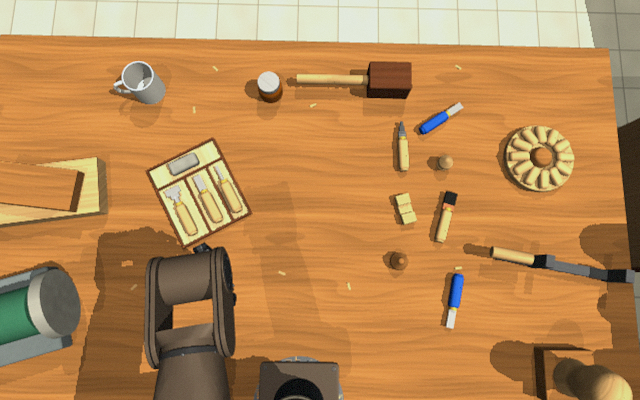

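View pics/sideF.png

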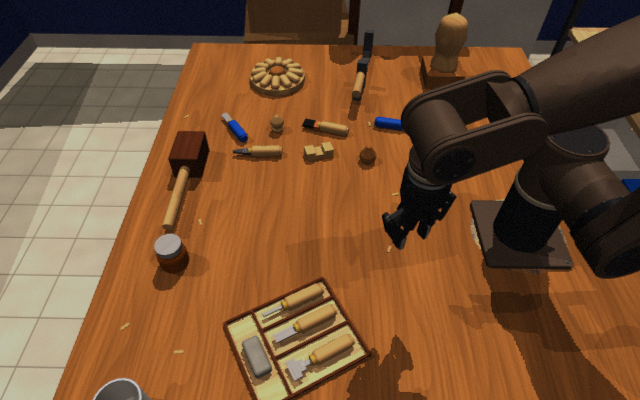

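All four are in the tray, and the rasp (403,147), brush (446,217) and offcut (404,208) look untouched. Next is a numeric check in the tray frame.

Run:
```python
from h import *
a=np.radians(28.9);R=np.array([[np.cos(a),-np.sin(a)],[np.sin(a),np.cos(a)]])
for n,c in(("top",(512.6,269.5)),("side",(515.4,272.8))):
    P=cloud(n,np.load(f"pics/{n}F.npz")["d"]).reshape(-1,3)*1000
    L=(P[:,:2]-c)@R
    for k,(x0,x1,y0,y1) in dict(narrow=(-107,53,-94,-46),medium=(-107,53,-44,16),broad=(-107,53,20,92),stone=(56,109,-90,90)).items():
        m=(L[:,0]>x0)&(L[:,0]<x1)&(L[:,1]>y0)&(L[:,1]<y1)&(P[:,2]>15)&(P[:,2]<60);t=L[m].astype(np.float32)
        print(n,k,m.sum(),[np.round(v,1) for v in cv2.minAreaRect(t)],"z95",np.percentile(P[m,2],95).round(1))
for n in("top","side"):
    A=cv2.imread(f"pics/{n}0.png").astype(int);B=cv2.imread(f"pics/{n}F.png").astype(int)
t0=cv2.imread("pics/top0.png");tF=cv2.imread("pics/topF.png")
cv2.imwrite("pics/F1.png",cv2.resize(tF[130:255,135:265],None,fx=4.5,fy=4.5,interpolation=cv2.INTER_CUBIC))
for k,(x0,y0,x1,y1) in dict(rasp=(394,120,413,172),offcut=(392,190,418,226),brush=(430,188,462,244)).items():
    r=cv2.matchTemplate(tF[y0-15:y1+15,x0-15:x1+15],t0[y0:y1,x0:x1],cv2.TM_CCOEFF_NORMED);_,v,_,l=cv2.minMaxLoc(r);print(k,"shift px",l[0]-15,l[1]-15,round(v,3))
```

```text
top narrow 402 [array([-30.9, -73.9]), array([ 33.7, 140.5]), np.float64(81.7)] z95 32.6
top medium 470 [array([-27.8,  -6.2]), array([135.3,  44.4]), np.float64(0.1)] z95 32.3
top broad 539 [array([-26.5,  65.1]), array([ 51.2, 135.8]), np.float64(87.5)] z95 32.1
top stone 393 [array([82.2, -0.1]), array([33.2, 75. ]), np.float64(0.3)] z95 30.3
side narrow 639 [array([-29.7, -72.5]), array([ 33.8, 134.1]), np.float64(89.9)] z95 31.8
side medium 818 [array([-30. , -12.9]), array([134.7,  25.8]), np.float64(0.3)] z95 31.7
side broad 1004 [array([-28.5,  53.4]), array([134.9,  37.7]), np.float64(3.7)] z95 31.5
side stone 728 [array([81.3,  2.5]), array([74.4, 34.2]), np.float64(89.7)] z95 30.3
rasp shift px 0 0 0.998
offcut shift px 0 0 0.989
brush shift px 0 0 0.989
```

View pics/F1.png

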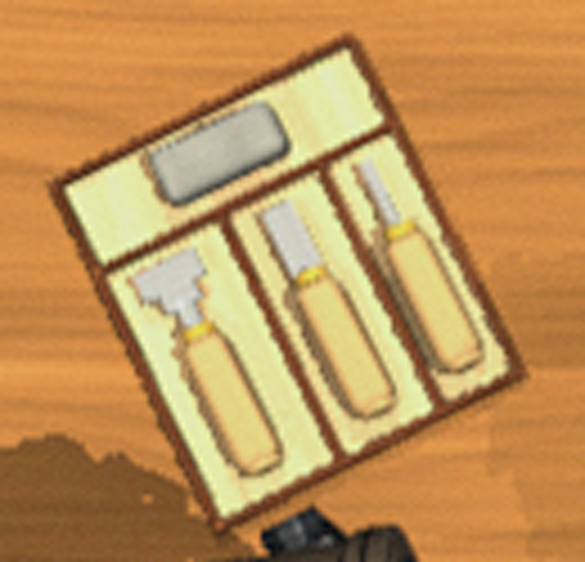

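The close crop shows all four flat on the floor with margin to the dividers. I'll let the arm settle, then hand in.

Call:
servo_tool(increments="0 0 0 0 0 0 4.5;0 0 0 0 0 0 4.5;0 0 0 0 0 0 4.5;0 0 0 0 0 0 4.5;0 0 0 0 0 0 4.5;0 0 0 0 0 0 4.5")

```text
time: 29.02
eef_pos: [0.3054, 0.158, 0.1949]
tcp_rot: [0.508, 0.861, -0.0, -0.0]
contact_force: [0.7, 0.1, -0.7]
opening: 0.526
```

```bash
python3 -c "
from plant import ctrl
print(ctrl.sign_off())"
```

```text
the job is handed in; nothing more can be done
None
```

The three chisels and the grey stone are in the tray, each in its own place, and I handed the job in at about 29 s. No verdict was reported.

My last check was the side camera's depth, measured in the tray frame:

| Item | Measured middle (x, y), mm | Target (x, y), mm | Turn off its lane or bay |
|---|---|---|---|
| Narrow chisel | (-29.7, -72.5) | (-29.5, -70) | about 0° |
| Medium chisel | (-30.0, -12.9) | (-29.5, -14) | about 0° |
| Broad chisel | (-28.5, 53.4) | (-29.5, 56) | about 4° |
| Stone | (81.3, 2.5) | (82.5, 0) | about 0° |

- **Height:** the tops read 30–32 mm, about 1–2 mm above the values for items flat on the floor (30 mm chisels, 28 mm stone). The close crop also shows all four lying flat.
- **Things left alone:** template matching in the top view gave zero pixel shift for the rasp, brush and offcut.
- **Disagreements:** the top camera's automatic fits for the chisels put them up to 12 mm away across the lane, with outlines too wide. I put that down to stray depth points, because its enlarged picture showed them well placed. The two cameras also disagreed by about 3 to 6 mm on absolute position, mostly in y, so I used averages.

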